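# Clamp the drilled block in the thumbscrew jig

## Robot

A 6-joint arm with a two-finger parallel gripper is mounted at the origin on a cart in front of the work surface, level with it; the furniture and walls round the work are solid. World frame = base frame: x ahead of the robot, y to its left, z up, the work surface at z = 0. Lengths are in m, angles in rad, forces in N, time in s.
With the tool pointing down it reaches from about 0.3 to 0.875 m from the base axis. Payload 6.4 kg.
Tool frame: the origin (TCP) lies between the finger pads; the fingertips stand 25 mm ahead of it and the grasp point (between the pads) lies 6 mm ahead of it; z points along the fingers, y is the line along which they close (so a half turn about z gives the same grasp; the last joint's range is limited). The gripper opens to 85 mm and grips with 20 to 120 N. Pads are 22 mm wide; open, the fingers measure 114 mm over their backs; the gripper's body (76 mm by 85 mm) begins 54 mm behind the grasp point. The pads swing forward as they close: fully open they stand 13 mm farther back than shut.
Start: joints at [1.034, 0.181, 1.607, -0, 1.354, -0.206], TCP at [0.187, 0.544, 0.256] pointing down, gripper open.
Joint ranges: [-2.99, 2.99], [-0.89, 2.07], [0.3, 2.58], [-1.14, 4.28], [0, 2.63], [-3.12, 3.12]. Speed limits (rad/s): [2.57, 2.57, 3.01, 3.14, 3.14, 3.14].

## Interface

Orientations are given as a unit quaternion [w, x, y, z].
In Python, from bench import ctrl gives the robot as it stands.
- The arm moves only by the tool servo_tool, never from a script. Its argument "series" is text: rows parted by semicolons, each of 7 numbers parted by spaces: the gripper command: -1 is fully open, 1 is shut, values between are in proportion, then the shift along the tool's x, y, z in m, then the turn, a rotation vector about the tool's x, y, z in degrees. A call has 1 to 12 rows; each row is the pose to reach, as a shift and turn from the pose commanded when the call began, along the tool's axes at that moment; what a row does not reach only later rows make up. A row lasts 1/12 s, in which the tool goes at most 41.7 mm and 7.16 degrees, less where a joint would pass 70% of its speed; a pose out of reach is approached as far as the arm can. A call with a gripper value outside its range is refused whole. The fingers move at their own pace and stop on an object; the grip force is fixed at half the most. Time passes only in rows, so rows that repeat a pose let the fingers close. It gives the time, the measured TCP pose, the force, the opening and the grip force at its end, in the units of the state.
- ctrl.get_obs(): the state, without advancing time (a new reading comes with each control period).
- ctrl.camera(name): name is "scene" or "top" or "wrist"; returns a dict with "img" (384x512x3 uint8, red, green, blue), "z_map" (384x512 float32, m along the optical axis (not along the pixel's ray), 0 where there is no reading), "fovy" (degrees; the focal length in pixels is half the picture's height over the tangent of half this angle, whatever the lens; pixels are square), "cx", "cy" (the principal point, pixels), "extrinsics" (4x4, takes a point from camera to world coordinates); the wrist camera has in their place "T_tool_cam" (4x4, takes a point from camera to tool coordinates, whose origin is the TCP and whose axes are the flange's). Camera axes: x right, y down, z forward; pixel columns grow to the right and rows downward; lengths in m; the calibration is good to about 2 mm. A picture is of the moment at which its call begins: read the wrist's pose just before it.
- ctrl.hand_in(): hands the job in; it is judged then, once.
The state is a dict: "time_s": time; "q": joint angles; "dq": joint speeds; "joint_efforts": joint torques, N m; "eef_pos": TCP position; "eef_rot": TCP orientation; "wrist_force": force on the tool from outside, world axes, zero at the start; "torque": the same for the moment, N m; "opening": opening from 0.0 (shut) to 1.0 (fully open); "grasp_force": force on a finger pad.
Only numpy, scipy, OpenCV 4.12 (cv2) and the standard library are available. Lean on these libraries where they do the work, as an engineer would, in place of code of your own. Each camera call takes 0.05 s, during which the arm holds its last target. There are 200 camera calls.

## Task

The small drilled wooden block waits in its wooden rest and has to be clamped in the blue jig for the next hole. Take it out by its long sides, lay it flat on the grey board and let go, pick it up again by its two ends, and set it gently, not dropped, flat on the floor of the jig, midway between the ends of the jaws. Let go of it, then turn the knurled brass thumbscrew clockwise until the jaw grips the block and the resistance clearly rises, and stop there without forcing it; leave the other things on the bench alone.

Things in the scene. Friction and masses are not known exactly. Their poses are not given: they have to be found in the camera images.
- board: Grey work board fixed flat on the bench, 270 (x) x 620 (y) x 30 mm, so its top is at z = 0.030 m. Jig, rest and three of the small things stand on it; the block can be laid down between jig and rest, near the board's centre. Origin: centre of its underside.
- block: Drilled wooden block, 60 (its x) x 24 (its y) x 20 mm high (its z), three dark holes in its top, 0.04 to 0.08 kg. Origin: centre of its underside.
- rest: Wooden rest fixed to the grey board: base 96 (x) x 44 (y) x 10 mm; the block lies on it along the rest's x. Two end stops, 12 mm thick, 30 mm wide, tops 28 mm above the board, stand 66 mm apart and shut off the block's ends; its long sides are free. Origin: centre of its underside, on the board.
- jig: Clamping jig fixed to the grey board: blue base plate 14 mm thick, x -45 to +45, y -42 to +74 mm. A channel, open above and at its ends, runs along x between two aluminium jaws; the plate is its floor. The fixed jaw's face is at y = -12 mm. A dark screw housing (x +-20, y 42 to 70, top 46 mm above the board) carries the thumbscrew. Origin: on the board under the middle of the clamped block; z up.
- jaw: The moving jaw; the screw drives it, through a stiff spring of 20 N/mm, along the jig's -y. Its origin is the jig's when fully open (its face is 18.6 mm to +y of its origin) and moves with it, so the channel is 30.6 mm wide minus 2 mm per rad of clamp_screw. Both jaws are 50 mm long, tops 40 mm above the board, top inner edges chamfered 4 mm; the 60 mm block overhangs them by 5 mm at each end.
- seat (a point): Point on the channel floor, 14 mm above the board, where the centre of the block's underside lies when clamped; axes as the jig's.
- clamp_screw (a joint): Thumbscrew angle, rad: 0 open, 0 to 0.6 at the start; grows turning clockwise seen from above. Meets a loaded block at about 3.3, then 40 N per rad. Running friction 0.10 Nm (read at rest it may show with either sign: compare with like readings made earlier); stays where left. Then the torque climbs by 0.002 Nm per N of clamping; 15 to 90 N (0.03 to 0.18 Nm up) is a good clamp, more over-tightens.
- screw_head (a point): Centre of the knurled brass head of the thumbscrew: 32 mm diameter, 22 mm high, from 52 to 74 mm above the board, this point at 63 mm, 56 mm to the jig's +y of the seat. Vertical axis; the head turns but does not rise or sink. It has a black pointer line on top. Free all round above 50 mm.
- nozzle_bottle: small white plastic bottle with a conical nozzle, 21 mm across, 52 mm tall, upright; bystander
- wood_dop: small waisted wooden spool, 30 mm across, 28 mm tall; bystander
- toggle_carving: small rounded wooden toggle with a dark hole, 29x30x22 mm; bystander
- brass_block: plain brass bar, 80x37x16 mm; bystander
- carving_blank: rough rounded brown blank, 39x49x27 mm; bystander
- graver_2: graver lying down: reddish-brown round wooden handle and thin steel blade, 29x106x29 mm; bystander

How it is judged:
By the outcome, as a careful person would: the job done as asked, in the order asked, and still so for the second after the job is handed in, with the robot touching nothing.
It also fails if it takes over 72 s, if anything falls off the work surface, if the arm or the gripper's body presses on something with over 40 N, if the wrist force passes 120 N, or if a joint passes its speed limit or range.

## Working session

There is one attempt and no reset: what is moved stays moved. The work goes in short steps, Python scripts to look and compute and a tool call to move; the robot and the scene stay as the last step left them, time stands still between calls to the robot, and variables do not carry over. Pictures are saved under pics/ and viewed, at most 10 in all, crops included, and the job is handed in when it is done.

Besides the shell and the picture viewer there is one more tool, called by a JSON object that holds its "op" and its "data", one argument or row to a line. servo_tool: Moves the arm, as the interface text tells. Its arguments: {"type":"object","properties":{"series":{"type":"string"}},"required":["series"]}

```bash
mkdir -p pics; cat > h.py <<'E'
import numpy as np, cv2
from bench import ctrl
from scipy.spatial.transform import Rotation as R
def cam(n):
    o=ctrl.get_obs(); c=ctrl.camera(n)
    f=192/np.tan(np.radians(c['fovy'])/2)
    if n=='wrist':
        q=o['eef_rot']; T=np.eye(4); T[:3,:3]=R.from_quat([q[1],q[2],q[3],q[0]]).as_matrix(); T[:3,3]=o['eef_pos']
        E=T@np.array(c['T_tool_cam'])
    else: E=np.array(c['extrinsics'])
    c['E']=E; c['f']=f; return c
def ray(c,u,v,z):
    d=c['E'][:3,:3]@np.array([(u-c['cx'])/c['f'],(v-c['cy'])/c['f'],1]); o=c['E'][:3,3]
    return o+d*(z-o[2])/d[2]
def world(c):
    v,u=np.mgrid[:384,:512]; z=c['z_map']
    P=np.stack([(u-c['cx'])/c['f']*z,(v-c['cy'])/c['f']*z,z],-1)
    W=P@c['E'][:3,:3].T+c['E'][:3,3]; W[z==0]=np.nan; return W
def save(c,n,s=1.5): cv2.imwrite('pics/'+n,cv2.resize(c['img'][:,:,::-1],None,fx=s,fy=s))
E
python3 - <<'E'
from h import *
o=ctrl.get_obs(); print(o)
c=cam('top'); save(c,'top.png'); print(c['E'],c['f'])
np.savez('top.npz',W=world(c),img=c['img'])
c=cam('scene'); save(c,'scene.png')
E
```

```text
{'time_s': 0.0, 'q': array([ 1.03370767e+00,  1.81564821e-01,  1.60798746e+00, -1.36962908e-05,
        1.35378516e+00, -2.06296410e-01]), 'dq': array([ 0.0011088 ,  0.00103261, -0.00090976, -0.00036363,  0.0022835 ,
       -0.00106543]), 'joint_efforts': array([ 6.60605019e-04, -4.44887352e+01, -3.51334190e+01, -2.52465925e-04,
        9.24388587e-03, -2.24483591e-05]), 'eef_pos': array([0.18648079, 0.54339475, 0.25538066]), 'eef_rot': array([-3.10617884e-04,  1.64641537e-01,  9.86353082e-01, -8.15250659e-04]), 'wrist_force': array([-0.00244447, -0.04189052, -0.06403035]), 'torque': array([-0.0270212 ,  0.00163811, -0.00451263]), 'grasp_force': 0.0, 'opening': 0.9997819430525025}
[[-0.0034343  -0.99327776  0.11570434  0.49531613]
 [-0.99992463  0.00477489  0.01131118 -0.01065337]
 [-0.01178762 -0.11565677 -0.99321929  0.93404487]
 [ 0.          0.          0.          1.        ]] 383.83544782880375
```

View pics/top.png

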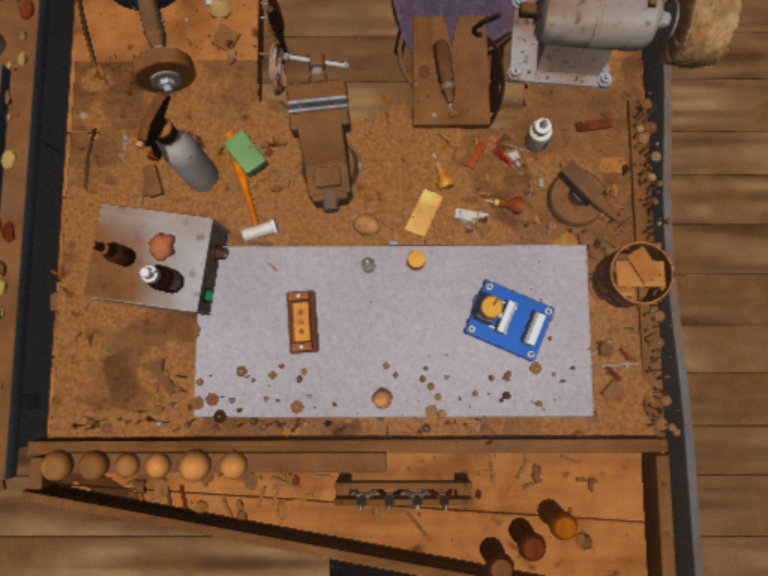

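View pics/scene.png

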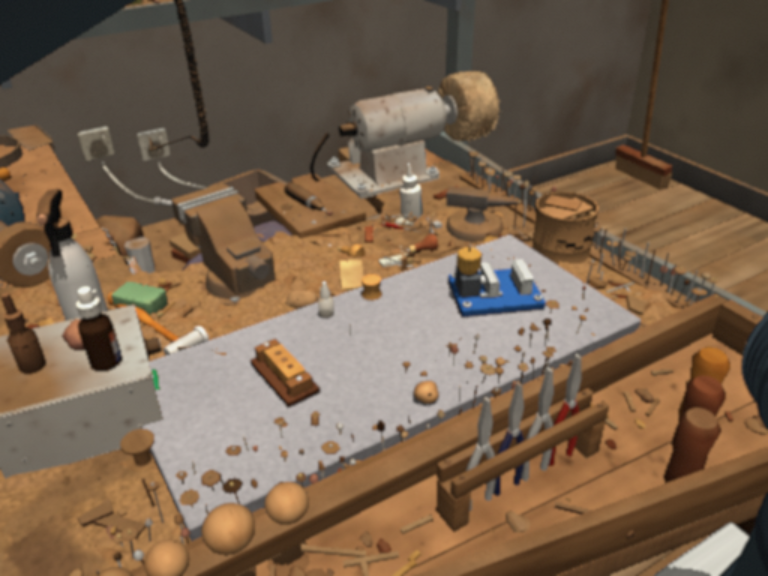

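The top view shows the rest with the orange block at about (302,322), the blue jig at (510,320) with its brass head at (490,307), and free board between them. All pixel positions are at 1.5x scale. The bottle (368,265), the spool (416,260) and the toggle (381,398) stand nearby on the board.

```bash
cat > m.py <<'E'
from h import *
def blobs(c,lo,hi,z,amin=30,roi=None):
    h=cv2.cvtColor(c['img'],cv2.COLOR_RGB2HSV); m=cv2.inRange(h,lo,hi)
    if roi: k=np.zeros_like(m); x0,y0,x1,y1=roi; k[y0:y1,x0:x1]=m[y0:y1,x0:x1]; m=k
    m=cv2.morphologyEx(m,cv2.MORPH_CLOSE,np.ones((5,5)))
    out=[]
    for q in cv2.findContours(m,cv2.RETR_EXTERNAL,cv2.CHAIN_APPROX_NONE)[0]:
        if cv2.contourArea(q)<amin: continue
        P=np.array([ray(c,u,v,z)[:2] for u,v in q[:,0]]).astype(np.float32)
        (cx,cy),(w,h_),a=cv2.minAreaRect(P*1000)
        if w<h_: w,h_,a=h_,w,a-90
        out.append((np.round([cx,cy,w,h_,a],1),cv2.boundingRect(q)))
    return out
E
python3 - <<'E'
from m import *
c=cam('top')
for n,x,y in [('block',201,222),('head',327,203),('rest',200,233)]:
    p=c['img'][y-3:y+4,x-3:x+4]; print(n,cv2.cvtColor(p,cv2.COLOR_RGB2HSV).reshape(-1,3)[::8].tolist())
print('blue',blobs(c,(100,120,60),(125,255,255),.044,200))
print('block',blobs(c,(8,110,150),(28,255,255),.060,40,(185,185,220,245)))
print('head',blobs(c,(8,110,120),(30,255,255),.104,20,(312,190,345,225)))
print('rest',blobs(c,(0,60,30),(28,255,255),.058,40,(180,180,225,250)))
W=world(c)
for n,(x,y) in dict(block=(201,208),head=(327,204),floor=(347,215)).items(): print(n,W[y,x].round(3))
E
```

```text
block [[16, 182, 211], [14, 173, 183], [11, 144, 126], [14, 165, 165], [16, 184, 208], [15, 183, 209], [16, 183, 206]]
head [[18, 179, 212], [18, 179, 214], [18, 184, 214], [18, 178, 215], [19, 179, 211], [19, 175, 217], [19, 179, 215]]
rest [[12, 174, 152], [12, 173, 152], [11, 146, 162], [11, 159, 122], [9, 149, 101], [176, 24, 161], [174, 15, 165]]
blue [(array([ 552.6, -180.5,  114.1,   88.8,   66.5]), (310, 187, 59, 54))]
block [(array([551.9, 139.7,  86.3,  26.9,   4.4]), (193, 195, 14, 39))]
head [(array([ 568.8, -144.7,   30.5,   28.1,   -1.2]), (321, 197, 14, 15))]
rest [(array([550.8, 137. ,  93.3,  42.7,   4.6]), (191, 194, 21, 42))]
block [0.565 0.137 0.058]
head [ 0.569 -0.144  0.103]
floor [ 0.548 -0.199  0.045]
```

```bash
cat > go.py <<'E'
import sys
from h import *
# usage: go.py x y z(TCP) toolY_angle_deg -> shift and turn in tool axes from measured pose
def go(x,y,z,a):
    o=ctrl.get_obs(); q=o['eef_rot']; r=R.from_quat([q[1],q[2],q[3],q[0]]).as_matrix()
    t=np.radians(a); Y=np.array([np.cos(t),np.sin(t),0]); Z=np.array([0,0,-1.]); T=np.c_[np.cross(Y,Z),Y,Z]
    print('t',round(o['time_s'],2),'pos',o['eef_pos'].round(4),'open',round(o['opening'],3),'F',o['wrist_force'].round(1),'q',o['q'].round(2))
    print('shift',(r.T@(np.array([x,y,z])-o['eef_pos'])).round(4),'turn',np.degrees(R.from_matrix(r.T@T).as_rotvec()).round(2))
if __name__=='__main__': go(*map(float,sys.argv[1:]))
E
python3 go.py .551 .138 .20 94.5
```

```text
t 0.15 pos [0.1866 0.5435 0.2556] open 1.002 F [ 0.9  0.3 -0.8] q [ 1.03  0.18  1.61  0.    1.35 -0.21]
shift [-0.4764 -0.2651  0.0558] turn [ -0.07  -0.03 -23.46]
```

{"op": "servo_tool", "data": {
  "series": "-1 -0.476 -0.265 0.056 0 0 -23.5;-1 -0.476 -0.265 0.056 0 0 -23.5;-1 -0.476 -0.265 0.056 0 0 -23.5;-1 -0.476 -0.265 0.056 0 0 -23.5;-1 -0.476 -0.265 0.056 0 0 -23.5;-1 -0.476 -0.265 0.056 0 0 -23.5;-1 -0.476 -0.265 0.056 0 0 -23.5;-1 -0.476 -0.265 0.056 0 0 -23.5;-1 -0.476 -0.265 0.056 0 0 -23.5;-1 -0.476 -0.265 0.056 0 0 -23.5;-1 -0.476 -0.265 0.056 0 0 -23.5;-1 -0.476 -0.265 0.056 0 0 -23.5"
}}

```text
time_s: 1.15
eef_pos: [0.513, 0.18, 0.2059]
eef_rot: [-0.0, -0.04, 0.999, 0.0]
wrist_force: [1.5, 0.4, -0.3]
opening: 0.998
grasp_force: 0.0
```

```bash
python3 go.py .551 .138 .20 94.5
```

```text
t 1.15 pos [0.513  0.18   0.2059] open 0.998 F [ 1.5  0.4 -0.3] q [ 0.12  0.16  1.73  0.    1.24 -1.53]
shift [-0.0346 -0.0448  0.0059] turn [ 0.   -0.01  0.04]
```

{"op": "servo_tool", "data": {
  "series": "-1 -0.035 -0.045 0.006 0 0 0;-1 -0.035 -0.045 0.006 0 0 0;-1 -0.035 -0.045 0.006 0 0 0;-1 -0.035 -0.045 0.006 0 0 0"
}}

```text
time_s: 1.48
eef_pos: [0.5504, 0.1392, 0.1996]
eef_rot: [-0.001, -0.039, 0.999, 0.0]
wrist_force: [-0.8, -0.1, -0.8]
opening: 1.001
grasp_force: 0.0
```

```bash
python3 - <<'E'
from m import *
from go import go
go(.551,.138,.2,94.5)
c=cam('wrist'); save(c,'w1.png'); print(np.array(c['T_tool_cam']).round(3))
print('block',blobs(c,(12,150,170),(28,255,255),.060,300))
print('all',blobs(c,(0,80,30),(28,255,255),.058,300))
E
```

```text
t 1.48 pos [0.5504 0.1392 0.1996] open 1.001 F [-0.8 -0.1 -0.8] q [ 0.04  0.22  1.68  0.    1.24 -1.61]
shift [-0.0005 -0.0012 -0.0004] turn [ 0.03 -0.09 -0.07]
[[-0.    -0.953 -0.303  0.077]
 [ 1.    -0.     0.    -0.   ]
 [-0.    -0.303  0.953 -0.118]
 [ 0.     0.     0.     1.   ]]
block []
all [(array([704.1, 150.9, 221.9,  99.7, -89.5]), (141, 286, 225, 85)), (array([647.3, 381.2,  79.9,  30.7,  27.2]), (473, 270, 39, 61)), (array([665.7, -40.6,  99. ,  65.9, -60.9]), (0, 246, 109, 75)), (array([549.2, 140.8,  94.4,  40.1,   4. ]), (231, 128, 50, 108)), (array([459.6, -42.1,  20. ,  13.7, -16. ]), (11, 38, 20, 29)), (array([425.5, 146.3,  18.5,  17.7,  87. ]), (263, 10, 26, 28)), (array([436.9,  24. ,  27.4,  25.8,  48.1]), (88, 5, 40, 40)), (array([451. , 273.4, 288.3, 133.8,  51.1]), (240, 0, 272, 220))]
```

View pics/w1.png

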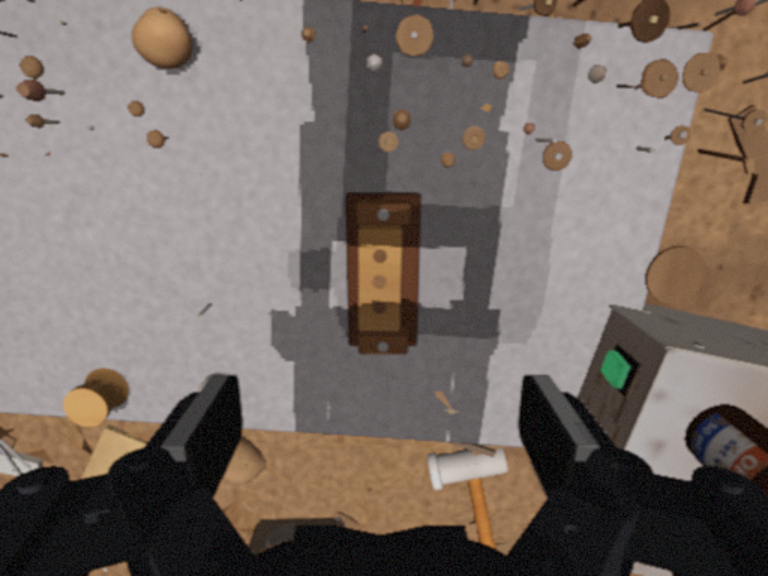

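The wrist view shows the block at (356-404, 223-332) inside the rest. I'll place its centre from those pixels.

```bash
python3 - <<'E'
from m import *
from go import go
c=cam('wrist')
print('blk',blobs(c,(12,120,95),(28,255,255),.060,300,(232,145,275,225)))
a=ray(c,382.5/1.5,221/1.5,.06);b=ray(c,379/1.5,333/1.5,.06);print(a,b,(a+b)/2)
go(.5495,.1405,.075,94.2)
E
```

```text
blk [(array([544.5, 141.3,  44.4,  32.1,   4.5]), (236, 154, 39, 52))]
[0.51689652 0.1391617  0.06      ] [0.582511   0.14239364 0.06      ] [0.54970376 0.14077767 0.06      ]
t 1.58 pos [0.5496 0.1407 0.2   ] open 1.001 F [ 0.1  0.5 -0.4] q [ 0.04  0.22  1.68  0.    1.24 -1.61]
shift [ 0.     -0.0003  0.125 ] turn [ 0.03 -0.06  0.39]
```

{"op": "servo_tool", "data": {
  "series": "-0.1 0 0 0.04 0 0 0;-0.1 0 0 0.08 0 0 0;-0.1 0 0 0.105 0 0 0;-0.1 0 0 0.12 0 0 0;-0.1 0 0 0.129 0 0 0;-0.1 0 0 0.131 0 0 0;-0.1 0 0 0.131 0 0 0;-0.1 0 0 0.131 0 0 0"
}}

```text
time_s: 2.25
eef_pos: [0.5514, 0.1404, 0.0707]
eef_rot: [0.001, -0.04, 0.999, 0.0]
wrist_force: [1.0, 0.3, 0.9]
opening: 0.551
grasp_force: 0.0
```

{"op": "servo_tool", "data": {
  "series": "0.3 0 0 0 0 0 0;0.5 0 0 0 0 0 0;0.8 0 0 0 0 0 0;1 0 0 0 0 0 0;1 0 0 0 0 0 0;1 0 0 0 0 0 0;1 0 0 0 0 0 0;1 0 0 0 0 0 0"
}}

```text
time_s: 2.92
eef_pos: [0.5518, 0.1398, 0.071]
eef_rot: [0.001, -0.04, 0.999, 0.0]
wrist_force: [-1.3, 0.9, 7.5]
opening: 0.265
grasp_force: 60.7
```

{"op": "servo_tool", "data": {
  "series": "1 0 0 -0.01 0 0 0;1 0 0 -0.03 0 0 0;1 0 0 -0.05 0 0 0;1 0 0 -0.06 0 0 0;1 0 0 -0.06 0 0 0;1 0 0 -0.06 0 0 0"
}}

```text
time_s: 3.42
eef_pos: [0.5509, 0.1397, 0.1298]
eef_rot: [0.001, -0.04, 0.999, -0.0]
wrist_force: [0.1, -0.2, -1.6]
opening: 0.259
grasp_force: 60.3
```

```bash
python3 go.py .55 -.02 .13 66.5
```

```text
t 3.42 pos [0.5509 0.1397 0.1298] open 0.259 F [ 0.1 -0.2 -1.6] q [ 0.04  0.31  1.72 -0.    1.1  -1.61]
shift [ 0.0135 -0.1591 -0.0002] turn [2.000e-02 8.000e-02 2.804e+01]
```

{"op": "servo_tool", "data": {
  "series": "1 0.002 -0.03 0 0 0 5;1 0.005 -0.06 0 0 0 10;1 0.008 -0.09 0 0 0 16;1 0.011 -0.12 0 0 0 22;1 0.013 -0.145 0 0 0 28;1 0.0135 -0.159 0 0 0 28;1 0.0135 -0.159 0 0 0 28;1 0.0135 -0.159 0 0 0 28"
}}

```text
time_s: 4.08
eef_pos: [0.5488, -0.0202, 0.1279]
eef_rot: [-0.001, 0.204, 0.979, 0.0]
wrist_force: [0.6, 0.3, -1.5]
opening: 0.262
grasp_force: 60.3
```

{"op": "servo_tool", "data": {
  "series": "1 0 0 0.02 0 0 0;1 0 0 0.04 0 0 0;1 0 0 0.055 0 0 0;1 0 0 0.06 0 0 0;1 0 0 0.062 0 0 0;1 0 0 0.064 0 0 0;1 0 0 0.064 0 0 0;1 0 0 0.064 0 0 0"
}}

```text
time_s: 4.75
eef_pos: [0.5504, -0.0197, 0.0661]
eef_rot: [0.001, 0.203, 0.979, -0.0]
wrist_force: [0.5, -0.3, -0.7]
opening: 0.262
grasp_force: 60.3
```

Not in contact yet (z .066, contact expected near .061). I'll lower it slowly.

{"op": "servo_tool", "data": {
  "series": "1 0 0 0.001 0 0 0;1 0 0 0.002 0 0 0;1 0 0 0.003 0 0 0;1 0 0 0.004 0 0 0;1 0 0 0.0045 0 0 0;1 0 0 0.0045 0 0 0"
}}

```text
time_s: 5.25
eef_pos: [0.5498, -0.0199, 0.061]
eef_rot: [0.0, 0.203, 0.979, -0.0]
wrist_force: [-1.0, 0.3, 2.9]
opening: 0.262
grasp_force: 60.8
```

{"op": "servo_tool", "data": {
  "series": "0.4 0 0 0 0 0 0;0.2 0 0 0 0 0 0;0 0 0 0 0 0 0;-0.2 0 0 0 0 0 0;-0.2 0 0 0 0 0 0;-0.2 0 0 -0.02 0 0 0;-0.5 0 0 -0.06 0 0 0;-1 0 0 -0.1 0 0 0;-1 0 0 -0.139 0 0 0;-1 0 0 -0.139 0 0 0;-1 0 0 -0.139 0 0 0"
}}

```text
time_s: 6.17
eef_pos: [0.5517, -0.0203, 0.203]
eef_rot: [0.003, 0.203, 0.979, -0.0]
wrist_force: [-0.3, 0.3, -0.5]
opening: 0.998
grasp_force: 0.0
```

{"op": "servo_tool", "data": {
  "series": "-1 0 0 0 0 0 90;-1 0 0 0 0 0 90;-1 0 0 0 0 0 90;-1 0 0 0 0 0 90;-1 0 0 0 0 0 90;-1 0 0 0 0 0 90;-1 0 0 0 0 0 90;-1 0 0 0 0 0 90;-1 0 0 0 0 0 90;-1 0 0 0 0 0 90;-1 0 0 0 0 0 90;-1 0 0 0 0 0 90"
}}

```text
time_s: 7.17
eef_pos: [0.5486, -0.0196, 0.1977]
eef_rot: [-0.001, 0.818, 0.575, -0.001]
wrist_force: [-0.5, 0.3, -0.2]
opening: 1.002
grasp_force: 0.0
```

```bash
python3 - <<'E'
from m import *
from go import go
go(.55,-.02,.2,-23.5)
c=cam('wrist'); save(c,'w2.png')
for z in (.05,): print(blobs(c,(0,80,60),(28,255,255),z,300,(130,60,400,250)))
E
```

```text
t 7.17 pos [ 0.5486 -0.0196  0.1977] open 1.002 F [-0.5  0.3 -0.2] q [-0.25  0.19  1.73 -0.    1.23  0.09]
shift [ 0.0001  0.0014 -0.0023] turn [-0.2   0.03  3.74]
[(array([550.2, -17.7,  59.8,  27.9, -24. ]), (220, 164, 70, 35)), (array([657.2,  -6.2, 101.8,  42.9,  78.1]), (348, 60, 52, 124))]
```

View pics/w2.png

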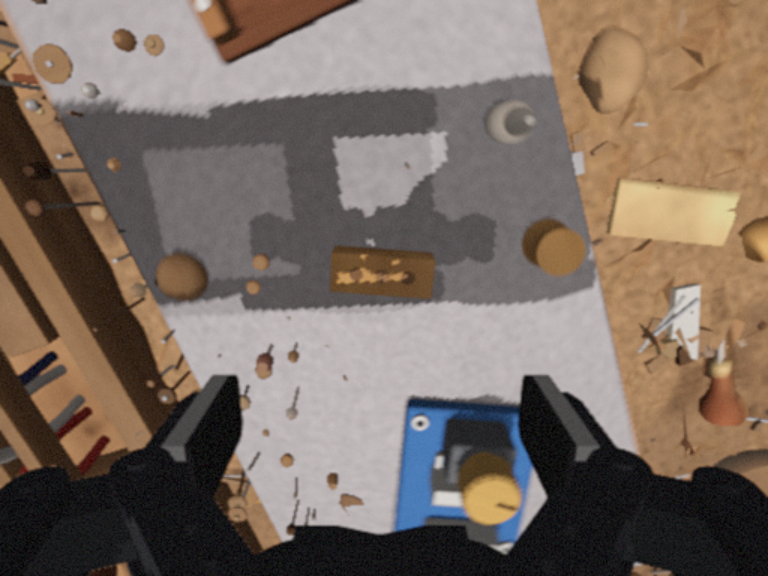

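The block lies flat at (382,273) on the board, with nothing else near it. The bottle is at (512,120) and the spool at (555,247). Next I descend and grip it by its ends.

{"op": "servo_tool", "data": {
  "series": "-1 0 0 0 0 0 3.5;-1 0 0 0.03 0 0 3.5;-1 0 0 0.06 0 0 3.5;-1 0 0 0.09 0 0 3.5;-1 0 0 0.115 0 0 3.5;-1 0 0 0.13 0 0 3.5;-1 0 0 0.138 0 0 3.5;-1 0 0 0.142 0 0 3.5;-1 0 0 0.142 0 0 3.5;-1 0 0 0.142 0 0 3.5"
}}

```text
time_s: 8.05
eef_pos: [0.5502, -0.02, 0.0583]
eef_rot: [0.0, 0.833, 0.553, 0.0]
wrist_force: [-0.4, -0.2, 0.3]
opening: 1.0
grasp_force: 0.0
```

```bash
python3 go.py .550 -.0195 .056 -23.7
```

```text
t 8.05 pos [ 0.5502 -0.02    0.0583] open 1.0 F [-0.4 -0.2  0.3] q [-0.25  0.39  1.8  -0.    0.96  0.15]
shift [ 0.0003 -0.0004  0.0023] turn [ 0.05 -0.01  0.85]
```

{"op": "servo_tool", "data": {
  "series": "-0.6 0 0 0.002 0 0 0.9;-0.4 0 0 0.002 0 0 0.9;-0.2 0 0 0.002 0 0 0.9;0 0 0 0.002 0 0 0.9;0.3 0 0 0.002 0 0 0.9;1 0 0 0.002 0 0 0.9;1 0 0 0.002 0 0 0.9;1 0 0 0.002 0 0 0.9;1 0 0 0.002 0 0 0.9"
}}

```text
time_s: 8.8
eef_pos: [0.5508, -0.0201, 0.0571]
eef_rot: [0.001, 0.838, 0.546, 0.001]
wrist_force: [-0.7, -0.0, 6.5]
opening: 0.685
grasp_force: 65.3
```

{"op": "servo_tool", "data": {
  "series": "1 0 0 -0.01 0 0 0;1 0 0 -0.03 0 0 0;1 0 0 -0.06 0 0 0;1 0 0 -0.085 0 0 0;1 0 0 -0.1 0 0 0;1 0 0 -0.1 0 0 0;1 0 0 -0.1 0 0 0"
}}

```text
time_s: 9.38
eef_pos: [0.5502, -0.0199, 0.1568]
eef_rot: [0.001, 0.838, 0.546, 0.001]
wrist_force: [-0.4, -0.7, -1.7]
opening: 0.684
grasp_force: 64.6
```

```bash
python3 - <<'E'
from m import *
from go import go
s=np.array([.5462,-.1952])+.0025*np.array([.399,.917]); print(s)
go(*s,.16,-23.5)
c=cam('wrist'); save(c,'w3.png')
c=cam('top')
print('blue',blobs(c,(100,120,60),(125,255,255),.044,200))
E
```

```text
[ 0.5471975 -0.1929075]
t 9.38 pos [ 0.5502 -0.0199  0.1568] open 0.684 F [-0.4 -0.7 -1.7] q [-0.25  0.24  1.76 -0.    1.15  0.16]
shift [-0.1595  0.0671 -0.0031] turn [ 0.12 -0.02 -0.29]
blue [(array([ 549.5, -187.5,   98.8,   88.8,   66.5]), (321, 189, 48, 52))]
```

View pics/w3.png

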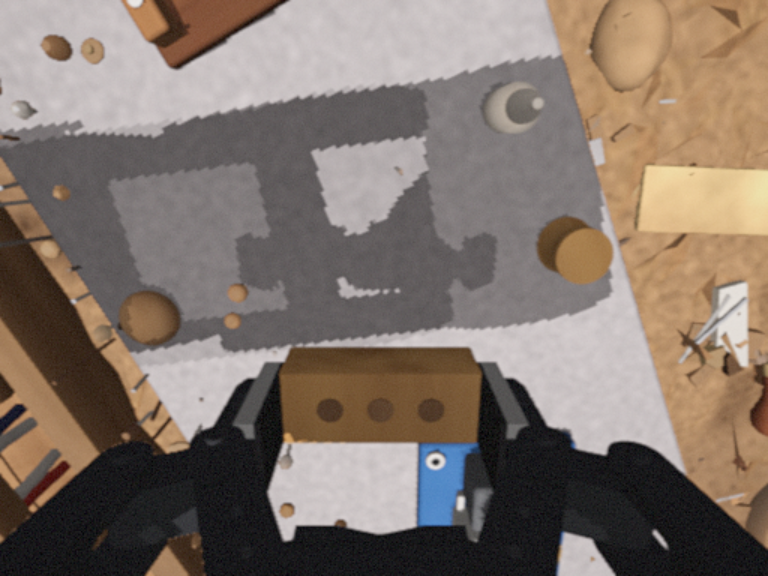

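```bash
python3 - <<'E'
from h import *
c=cam('wrist'); T=np.array(c['T_tool_cam'])
def tl(u,v,z):
    d=T[:3,:3]@np.array([(u/1.5-c['cx'])/c['f'],(v/1.5-c['cy'])/c['f'],1]);o=T[:3,3];return (o+d*(z-o[2])/d[2]).round(4)
for u,v in [(282,375),(480,375),(380,443),(330,410),(381,410),(431,410)]: print(u,v,tl(u,v,.0065))
print(world(c)[273,[240,260]])
E
```

```text
282 375 [ 0.0113 -0.0281  0.0065]
480 375 [0.0113 0.0295 0.0065]
380 443 [-0.0119  0.0004  0.0065]
330 410 [-0.0004 -0.0145  0.0065]
381 410 [-0.0003  0.0007  0.0065]
431 410 [-0.0003  0.0156  0.0065]
[[ 0.54383103 -0.01712644  0.14886975]
 [ 0.55205922 -0.02047494  0.1492591 ]]
```

```bash
python3 go.py .518 -.259 .18 -23.5
```

```text
t 9.53 pos [ 0.5486 -0.0196  0.1542] open 0.686 F [ 0.   0.1 -0.4] q [-0.25  0.24  1.76 -0.    1.15  0.16]
shift [-0.2314  0.0686 -0.0259] turn [-0.16  0.03 -0.3 ]
```

{"op": "servo_tool", "data": {
  "series": "1 -0.02 0.006 -0.015 0 0 0;1 -0.05 0.015 -0.026 0 0 -0.3;1 -0.085 0.025 -0.026 0 0 -0.3;1 -0.12 0.036 -0.026 0 0 -0.3;1 -0.155 0.046 -0.026 0 0 -0.3;1 -0.19 0.056 -0.026 0 0 -0.3;1 -0.215 0.064 -0.026 0 0 -0.3;1 -0.231 0.0686 -0.026 0 0 -0.3;1 -0.231 0.0686 -0.026 0 0 -0.3;1 -0.231 0.0686 -0.026 0 0 -0.3;1 -0.231 0.0686 -0.026 0 0 -0.3"
}}

```text
time_s: 10.45
eef_pos: [0.5188, -0.2578, 0.1805]
eef_rot: [-0.001, 0.836, 0.548, -0.0]
wrist_force: [0.2, -0.0, -0.6]
opening: 0.683
grasp_force: 64.6
```

```bash
python3 - <<'E'
from m import *
from go import go
go(.5472,-.1929,.11,-23.5)
c=cam('wrist'); save(c,'w4.png'); np.save('w4E.npy',c['E'])
print('blue',blobs(c,(100,120,40),(125,255,255),.044,500))
print('head',blobs(c,(8,110,120),(30,255,255),.104,300,(150,0,400,200)))
E
```

```text
t 10.45 pos [ 0.5188 -0.2578  0.1805] open 0.683 F [ 0.2 -0.  -0.6] q [-0.67  0.27  1.66  0.    1.21 -0.26]
shift [0.0708 0.0004 0.0705] turn [-0.14 -0.06  0.  ]
blue [(array([ 553.1, -182.2,  110.6,   88.1,   66.4]), (193, 0, 125, 156))]
head [(array([ 566.3, -152. ,   31.9,   16.1,  -23.6]), (226, 0, 60, 34))]
```

View pics/w4.png

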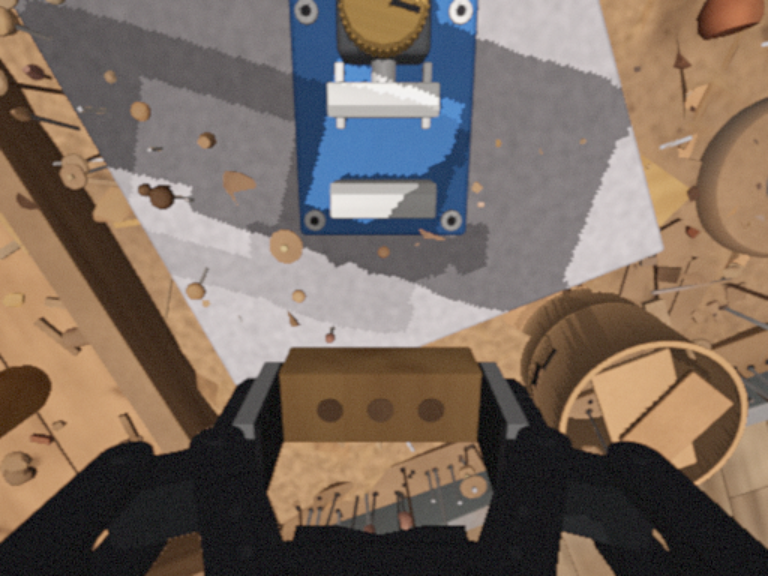

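The jig is clear in view: near plate edge at row 234 (columns 302-466), fixed jaw top at (331-437, 182-218), moving jaw at (328-440, 84-117).

```bash
python3 - <<'E'
from m import *
c=cam('wrist'); t=np.radians(-23.5); X=np.array([np.cos(t),np.sin(t)]);Y=np.array([-X[1],X[0]]); S=np.array([.5462,-.1952])
def j(n,u,v,z): p=ray(c,u/1.5,v/1.5,z)[:2]-S; print(n,(1000*np.array([p@X,p@Y])).round(1))
j('plate BL',302,235,.044);j('plate BR',466,235,.044);j('plate TLedge y130',297,130,.044);j('R130',471,130,.044)
j('fix L',331,200,.070);j('fix R',437,200,.070);j('fix outer',384,219,.070);j('fix inner top',384,181,.070)
j('mov L',328,100,.070);j('mov R',440,100,.070);j('mov face',384,117,.070);j('mov near?',384,112,.070)
E
```

```text
plate BL [-42.2 -41.7]
plate BR [ 46.5 -41.6]
plate TLedge y130 [-42.1  12.3]
R130 [46.1 12.3]
fix L [-23.2 -19.6]
fix R [ 27.1 -19.5]
fix outer [  2.  -28.6]
fix inner top [  1.9 -10.7]
mov L [-23.2  24.8]
mov R [26.8 24.8]
mov face [ 1.8 17.6]
mov near? [ 1.8 19.8]
```

```bash
python3 go.py .5488 -.1926 .105 -23.6
```

```text
t 10.55 pos [ 0.5192 -0.2574  0.1811] open 0.681 F [ 1.2 -0.2  0.3] q [-0.67  0.27  1.66  0.    1.21 -0.26]
shift [0.0712 0.0015 0.0761] turn [-0.08 -0.04  0.18]
```

{"op": "servo_tool", "data": {
  "series": "1 0.03 0.001 0 0 0 0.2;1 0.055 0.0015 0.01 0 0 0.2;1 0.071 0.0015 0.035 0 0 0.2;1 0.071 0.0015 0.06 0 0 0.2;1 0.071 0.0015 0.072 0 0 0.2;1 0.071 0.0015 0.076 0 0 0.2;1 0.071 0.0015 0.076 0 0 0.2;1 0.071 0.0015 0.076 0 0 0.2;1 0.071 0.0015 0.076 0 0 0.2"
}}

```text
time_s: 11.3
eef_pos: [0.5499, -0.1953, 0.1074]
eef_rot: [0.001, 0.837, 0.547, 0.001]
wrist_force: [0.3, -0.0, 0.3]
opening: 0.684
grasp_force: 64.6
```

```bash
python3 - <<'E'
from m import *
from go import go
go(.5488,-.1926,.08,-23.6)
go(.5488,-.1926,.08,-23.6)
c=cam('scene'); cv2.imwrite('pics/s2.png',cv2.resize(c['img'][140:230,270:400,::-1],None,fx=5,fy=5))
go(.5488,-.1926,.08,-23.6)
E
```

```text
t 11.3 pos [ 0.5499 -0.1953  0.1074] open 0.684 F [ 0.3 -0.   0.3] q [-0.54  0.37  1.7  -0.    1.07 -0.13]
shift [ 0.0021 -0.0021  0.0274] turn [ 0.15  0.02 -0.13]
t 11.3 pos [ 0.5499 -0.1953  0.1074] open 0.684 F [ 0.3 -0.   0.3] q [-0.54  0.37  1.7  -0.    1.07 -0.13]
shift [ 0.0021 -0.0021  0.0274] turn [ 0.15  0.02 -0.13]
t 11.35 pos [ 0.5498 -0.1953  0.1074] open 0.68 F [ 0.3  0.1 -0.3] q [-0.54  0.37  1.7  -0.    1.07 -0.13]
shift [ 0.0021 -0.0021  0.0274] turn [ 0.16  0.02 -0.13]
```

View pics/s2.png

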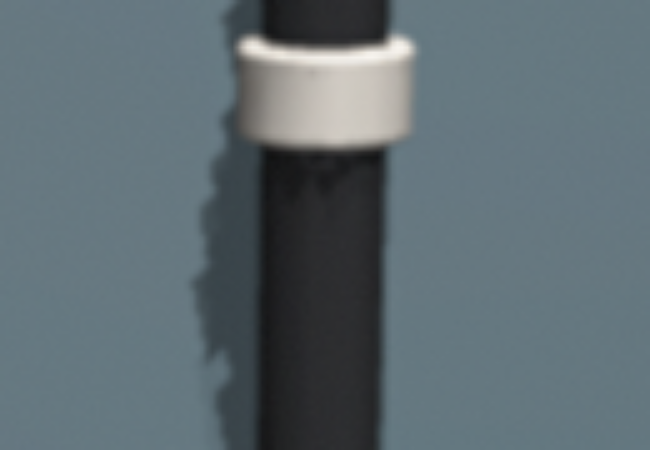

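The arm hides the jig from the scene camera (only its dark link shows). I'll correct by the measured pose.

{"op": "servo_tool", "data": {
  "series": "1 0.002 -0.002 0 0 0 0;1 0.002 -0.002 0 0 0 0;1 0.002 -0.002 0 0 0 0;1 0.002 -0.002 0 0 0 0"
}}

```text
time_s: 11.68
eef_pos: [0.548, -0.1918, 0.1061]
eef_rot: [0.0, 0.837, 0.547, 0.0]
wrist_force: [-0.8, 0.4, 0.0]
opening: 0.688
grasp_force: 64.6
```

```bash
python3 - <<'E'
from m import *
from go import go
go(.5488,-.1926,.08,-23.6)
c=cam('wrist'); save(c,'w5.png')
go(.5488,-.1926,.08,-23.6)
c=cam('top')
go(.5488,-.1926,.08,-23.6)
E
```

```text
t 11.68 pos [ 0.548  -0.1918  0.1061] open 0.688 F [-0.8  0.4  0. ] q [-0.54  0.37  1.7  -0.    1.07 -0.13]
shift [-0.0004  0.001   0.0261] turn [ 0.03  0.   -0.1 ]
t 11.73 pos [ 0.548  -0.1918  0.106 ] open 0.684 F [-0.9  0.5 -1.4] q [-0.54  0.37  1.7  -0.    1.07 -0.13]
shift [-0.0004  0.001   0.026 ] turn [ 0.02  0.   -0.1 ]
t 11.78 pos [ 0.548  -0.1918  0.1059] open 0.685 F [-1.  -0.  -0.7] q [-0.54  0.37  1.7  -0.    1.07 -0.13]
shift [-0.0004  0.0011  0.0259] turn [ 0.01  0.   -0.1 ]
```

View pics/w5.png

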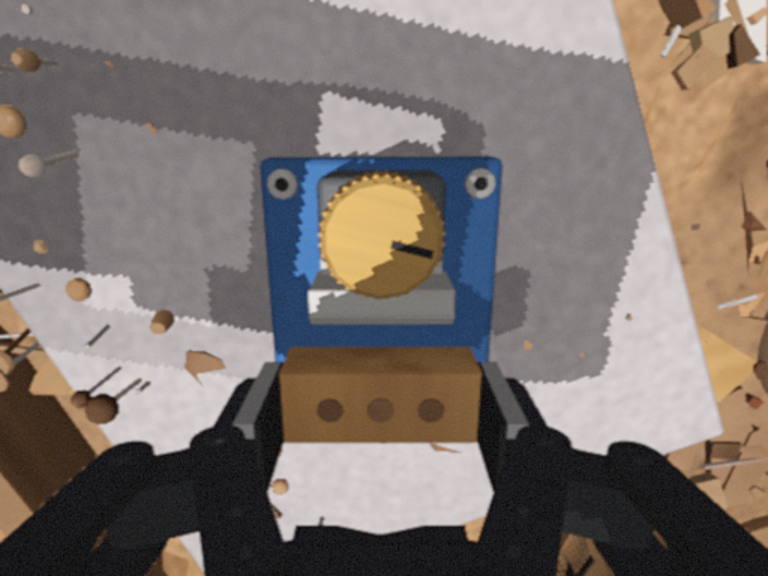

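The wrist view shows the block at (281-480, 375-443) and the moving jaw at (308-455, 290-323), both centred near column 381.

```bash
python3 - <<'E'
from h import *
c=cam('wrist'); T=np.array(c['T_tool_cam']); zt=ctrl.get_obs()['eef_pos'][2]; print(zt)
def tl(n,u,v,z):
    d=T[:3,:3]@np.array([(u/1.5-c['cx'])/c['f'],(v/1.5-c['cy'])/c['f'],1]);o=T[:3,3];print(n,((o+d*((zt-z)-o[2])/d[2])*1000).round(1))
tl('jaw L',308,322,.068);tl('jaw R',455,322,.068);tl('jaw face',381,324,.066)
tl('plate top L',263,157,.044);tl('plate top R',500,157,.044)
tl('head L',320,235,.104);tl('head R',445,235,.104);tl('head top',381,177,.104);tl('head bot',381,298,.104)
E
```

```text
0.10584337958665366
jaw L [ 15.3 -24.8  37.8]
jaw R [15.3 26.7 37.8]
jaw face [13.7  0.8 39.8]
plate top L [ 70.2 -42.1  61.8]
plate top R [70.2 44.1 61.8]
head L [ 53.5 -14.8   1.8]
head R [53.5 17.   1.8]
head top [68.   0.7  1.8]
head bot [36.5  0.7  1.8]
```

{"op": "servo_tool", "data": {
  "series": "1 -0.0007 0.0003 0 0 0 0;1 -0.0007 0.0003 0.006 0 0 0;1 -0.0007 0.0003 0.012 0 0 0;1 -0.0007 0.0003 0.018 0 0 0;1 -0.0007 0.0003 0.023 0 0 0;1 -0.0007 0.0003 0.027 0 0 0;1 -0.0007 0.0003 0.03 0 0 0;1 -0.0007 0.0003 0.03 0 0 0;1 -0.0007 0.0003 0.03 0 0 0"
}}

```text
time_s: 12.58
eef_pos: [0.5479, -0.1925, 0.0755]
eef_rot: [-0.0, 0.837, 0.547, -0.0]
wrist_force: [-0.3, -0.6, -0.1]
opening: 0.685
grasp_force: 64.6
```

```bash
python3 go.py .5480 -.192 .071 -23.6
```

```text
t 12.58 pos [ 0.5479 -0.1925  0.0755] open 0.685 F [-0.3 -0.6 -0.1] q [-0.54  0.42  1.71 -0.    1.01 -0.13]
shift [ 0.0005 -0.0001  0.0045] turn [-0.02 -0.   -0.1 ]
```

It is in the channel with no side contact. I'll go on slowly to the floor.

{"op": "servo_tool", "data": {
  "series": "1 0 0 0.001 0 0 0;1 0 0 0.002 0 0 0;1 0 0 0.003 0 0 0;1 0 0 0.0035 0 0 0;1 0 0 0.004 0 0 0;1 0 0 0.004 0 0 0;1 0 0 0.004 0 0 0"
}}

```text
time_s: 13.17
eef_pos: [0.5479, -0.1925, 0.0718]
eef_rot: [-0.0, 0.837, 0.547, -0.0]
wrist_force: [0.2, 0.6, -0.1]
opening: 0.686
grasp_force: 64.6
```

{"op": "servo_tool", "data": {
  "series": "1 0 0 0.0005 0 0 0;1 0 0 0.0005 0 0 0;1 0 0 0.001 0 0 0;1 0 0 0.001 0 0 0;1 0 0 0.001 0 0 0"
}}

```text
time_s: 13.58
eef_pos: [0.548, -0.1925, 0.0711]
eef_rot: [0.0, 0.837, 0.547, -0.0]
wrist_force: [-2.9, 0.4, 4.7]
opening: 0.68
grasp_force: 65.1
```

Floor contact at about 5 N. I release and rise.

{"op": "servo_tool", "data": {
  "series": "-0.4 0 0 0 0 0 0;-0.5 0 0 0 0 0 0;-0.7 0 0 0 0 0 0;-0.9 0 0 0 0 0 0;-0.9 0 0 0 0 0 0;-0.9 0 0 -0.02 0 0 0;-0.9 0 0 -0.05 0 0 0;-0.9 0 0 -0.08 0 0 0;-0.9 0 0 -0.11 0 0 0;-0.9 0 0 -0.12 0 0 0;-0.9 0 0 -0.12 0 0 0"
}}

```text
time_s: 14.5
eef_pos: [0.5498, -0.1936, 0.1944]
eef_rot: [0.003, 0.837, 0.547, 0.001]
wrist_force: [0.5, 0.2, 0.4]
opening: 0.947
grasp_force: 0.0
```

{"op": "servo_tool", "data": {
  "series": "-0.9 -0.03 0 0 0 0 0;-0.9 -0.055 0 0 0 0 0;-0.9 -0.065 0 0 0 0 0;-0.9 -0.065 0 0 0 0 0;-0.9 -0.065 0 0 0 0 0"
}}

```text
time_s: 14.92
eef_pos: [0.5212, -0.2516, 0.1893]
eef_rot: [-0.001, 0.838, 0.546, -0.0]
wrist_force: [1.1, 0.5, 0.0]
opening: 0.95
grasp_force: 0.0
```

```bash
python3 - <<'E'
from m import *
from go import go
go(.5682,-.1428,.16,-23.5)
c=cam('wrist'); save(c,'w6.png')
E
```

```text
t 14.92 pos [ 0.5212 -0.2516  0.1893] open 0.95 F [1.1 0.5 0. ] q [-0.66  0.26  1.66  0.    1.23 -0.24]
shift [ 0.1185 -0.0008  0.0294] turn [-0.13 -0.07 -0.29]
```

View pics/w6.png

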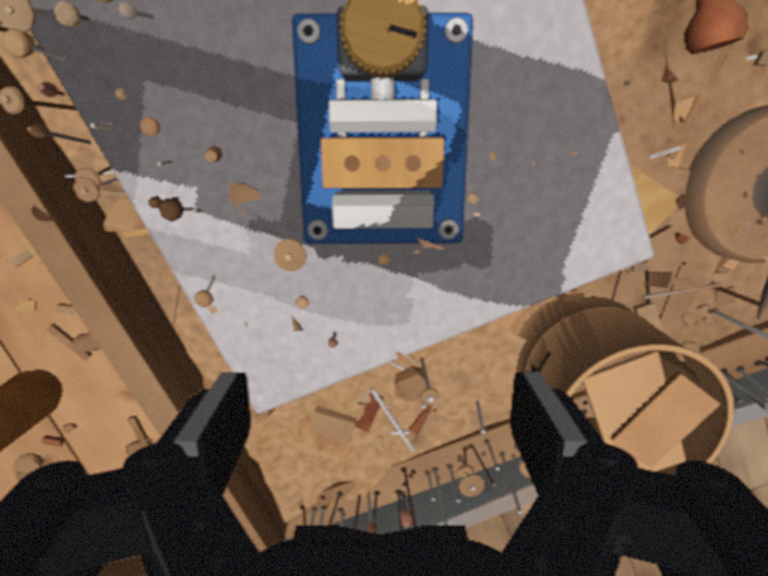

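The block lies flat at (322-444, 138-188), centred with the jaws (330-437). Next I move over the brass head at (385,30) and wind the wrist back.

{"op": "servo_tool", "data": {
  "series": "-0.4 0.03 0 0 0 0 -7;-0.4 0.06 0 0 0 0 -14;-0.4 0.09 0 0 0 0 -21;-0.4 0.117 -0.001 0.01 0 0 -28;-0.4 0.117 -0.001 0.02 0 0 -35;-0.4 0.117 -0.001 0.029 0 0 -42;-0.4 0.117 -0.001 0.029 0 0 -49;-0.4 0.117 -0.001 0.029 0 0 -56;-0.4 0.117 -0.001 0.029 0 0 -63;-0.4 0.117 -0.001 0.029 0 0 -70;-0.4 0.117 -0.001 0.029 0 0 -77;-0.4 0.117 -0.001 0.029 0 0 -84"
}}

```text
time_s: 15.97
eef_pos: [0.568, -0.1428, 0.1612]
eef_rot: [-0.0, 0.253, 0.968, 0.0]
wrist_force: [0.0, -0.1, 0.1]
opening: 0.697
grasp_force: 0.0
```

{"op": "servo_tool", "data": {
  "series": "-0.4 0 0 0 0 0 -7;-0.4 0 0 0 0 0 -14;-0.4 0 0 0 0 0 -21;-0.4 0 0 0 0 0 -28;-0.4 0 0 0 0 0 -35;-0.4 0 0 0 0 0 -42;-0.4 0 0 0 0 0 -49;-0.4 0 0 0 0 0 -54;-0.4 0 0 0 0 0 -54;-0.4 0 0 0 0 0 -54;-0.4 0 0 0 0 0 -54"
}}

```text
time_s: 16.88
eef_pos: [0.5679, -0.1436, 0.1615]
eef_rot: [-0.0, -0.21, 0.978, 0.0]
wrist_force: [0.9, -0.8, -0.8]
opening: 0.697
grasp_force: 0.0
```

```bash
python3 go.py .5695 -.1443 .110 114.5
```

```text
t 16.88 pos [ 0.5679 -0.1436  0.1615] open 0.697 F [ 0.9 -0.8 -0.8] q [-0.45  0.3   1.66  0.    1.18 -2.44]
shift [-0.0012 -0.0013  0.0515] turn [ 0.03 -0.01 -0.3 ]
```

{"op": "servo_tool", "data": {
  "series": "-0.4 -0.001 -0.001 0.01 0 0 0;-0.4 -0.001 -0.001 0.025 0 0 0;-0.4 -0.001 -0.001 0.038 0 0 0;-0.4 -0.001 -0.001 0.046 0 0 0;-0.4 -0.001 -0.001 0.0515 0 0 0;-0.4 -0.001 -0.001 0.0515 0 0 0;-0.4 -0.001 -0.001 0.0515 0 0 0"
}}

```text
time_s: 17.47
eef_pos: [0.5692, -0.145, 0.1099]
eef_rot: [-0.0, -0.21, 0.978, 0.0]
wrist_force: [-0.3, -0.8, 1.2]
opening: 0.702
grasp_force: 0.0
```

{"op": "servo_tool", "data": {
  "series": "-0.1 0 0 0 0 0 0;0 0 0 0 0 0 0;0.1 0 0 0 0 0 0;0.15 0 0 0 0 0 0;0.2 0 0 0 0 0 0;0.3 0 0 0 0 0 0;1 0 0 0 0 0 0;1 0 0 0 0 0 0;1 0 0 0 0 0 0;1 0 0 0 0 0 0"
}}

```text
time_s: 18.3
eef_pos: [0.5692, -0.1446, 0.111]
eef_rot: [-0.0, -0.211, 0.978, 0.0]
wrist_force: [-2.8, 2.5, 5.6]
opening: 0.347
grasp_force: 58.8
```

```bash
cat > t.py <<'E'
from go import go
from h import ctrl
go(.5695,-.1443,.110,114.5); o=ctrl.get_obs(); print('torque',o['torque'].round(3),'grasp',round(o['grasp_force'],1),'q6',round(o['q'][5],3),'yaw',round(o['q'][0]-o['q'][5],3))
E
python3 t.py
```

```text
t 18.3 pos [ 0.5692 -0.1446  0.111 ] open 0.347 F [-2.8  2.5  5.6] q [-0.45  0.38  1.68  0.    1.08 -2.45]
shift [-0.0004  0.0001  0.001 ] turn [ 0.04  0.01 -0.2 ]
torque [ 0.448  0.449 -0.089] grasp 58.8 q6 -2.446 yaw 1.995
```

{"op": "servo_tool", "data": {
  "series": "1 0 0 0 0 0 5;1 0 0 0 0 0 10;1 0 0 0 0 0 15;1 0 0 0 0 0 20;1 0 0 0 0 0 25;1 0 0 0 0 0 30;1 0 0 0 0 0 35;1 0 0 0 0 0 40;1 0 0 0 0 0 40;1 0 0 0 0 0 40"
}}

```text
time_s: 19.13
eef_pos: [0.5692, -0.1445, 0.111]
eef_rot: [-0.0, 0.137, 0.991, 0.0]
wrist_force: [-2.4, 1.9, 5.6]
opening: 0.344
grasp_force: 58.8
```

```bash
python3 t.py
```

```text
t 19.13 pos [ 0.5692 -0.1445  0.111 ] open 0.344 F [-2.4  1.9  5.6] q [-0.45  0.38  1.68  0.    1.08 -1.75]
shift [-0.0002  0.0003  0.001 ] turn [ 4.000e-02 -0.000e+00 -4.023e+01]
torque [ 0.496  0.431 -0.07 ] grasp 58.8 q6 -1.748 yaw 1.297
```

{"op": "servo_tool", "data": {
  "series": "1 0 0 0 0 0 5;1 0 0 0 0 0 10;1 0 0 0 0 0 15;1 0 0 0 0 0 20;1 0 0 0 0 0 25;1 0 0 0 0 0 30;1 0 0 0 0 0 35;1 0 0 0 0 0 40;1 0 0 0 0 0 44;1 0 0 0 0 0 46;1 0 0 0 0 0 48;1 0 0 0 0 0 50"
}}

```text
time_s: 20.13
eef_pos: [0.5692, -0.1445, 0.111]
eef_rot: [-0.0, 0.543, 0.84, 0.0]
wrist_force: [-1.8, 2.5, 5.9]
opening: 0.349
grasp_force: 58.9
```

```bash
python3 t.py
```

```text
t 20.13 pos [ 0.5692 -0.1445  0.111 ] open 0.349 F [-1.8  2.5  5.9] q [-0.45  0.38  1.68  0.    1.08 -0.87]
shift [0.0001 0.0003 0.001 ] turn [ 3.000e-02 -2.000e-02 -9.027e+01]
torque [0.438 0.357 0.096] grasp 58.9 q6 -0.874 yaw 0.423
```

{"op": "servo_tool", "data": {
  "series": "1 0 0 0 0 0 4;1 0 0 0 0 0 8;1 0 0 0 0 0 12;1 0 0 0 0 0 16;1 0 0 0 0 0 20;1 0 0 0 0 0 24;1 0 0 0 0 0 26;1 0 0 0 0 0 28;1 0 0 0 0 0 30"
}}

```text
time_s: 20.88
eef_pos: [0.5693, -0.1445, 0.111]
eef_rot: [-0.0, 0.742, 0.671, 0.0]
wrist_force: [-2.3, 2.8, 5.1]
opening: 0.345
grasp_force: 58.9
```

```bash
python3 t.py
```

```text
t 20.88 pos [ 0.5693 -0.1445  0.111 ] open 0.345 F [-2.3  2.8  5.1] q [-0.45  0.38  1.68  0.    1.08 -0.35]
shift [0.0003 0.0002 0.001 ] turn [ 3.0000e-02 -2.0000e-02 -1.2027e+02]
torque [0.407 0.305 0.074] grasp 58.9 q6 -0.35 yaw -0.101
```

{"op": "servo_tool", "data": {
  "series": "1 0 0 0 0 0 4;1 0 0 0 0 0 8;1 0 0 0 0 0 12;1 0 0 0 0 0 16;1 0 0 0 0 0 20;1 0 0 0 0 0 22;1 0 0 0 0 0 24;1 0 0 0 0 0 26;1 0 0 0 0 0 28;1 0 0 0 0 0 30"
}}

```text
time_s: 21.72
eef_pos: [0.5693, -0.1446, 0.111]
eef_rot: [-0.0, 0.89, 0.456, 0.0]
wrist_force: [-1.9, 1.7, 5.3]
opening: 0.35
grasp_force: 58.9
```

```bash
python3 t.py
```

```text
t 21.72 pos [ 0.5693 -0.1446  0.111 ] open 0.35 F [-1.9  1.7  5.3] q [-0.45  0.38  1.68  0.    1.08  0.17]
shift [0.0004 0.     0.001 ] turn [ 2.0000e-02 -3.0000e-02 -1.5027e+02]
torque [0.408 0.332 0.091] grasp 58.9 q6 0.173 yaw -0.624
```

{"op": "servo_tool", "data": {
  "series": "1 0 0 0 0 0 2;1 0 0 0 0 0 4;1 0 0 0 0 0 6;1 0 0 0 0 0 8;1 0 0 0 0 0 10;1 0 0 0 0 0 12;1 0 0 0 0 0 14;1 0 0 0 0 0 16"
}}

```text
time_s: 22.38
eef_pos: [0.5693, -0.1446, 0.111]
eef_rot: [-0.0, 0.945, 0.327, 0.0]
wrist_force: [-2.0, 3.5, 4.9]
opening: 0.345
grasp_force: 58.9
```

```bash
python3 t.py
```

```text
t 22.38 pos [ 0.5693 -0.1446  0.111 ] open 0.345 F [-2.   3.5  4.9] q [-0.45  0.38  1.68  0.    1.08  0.45]
shift [ 0.0003 -0.0001  0.001 ] turn [ 2.0000e-02 -3.0000e-02 -1.6627e+02]
torque [0.443 0.402 0.138] grasp 58.9 q6 0.453 yaw -0.903
```

{"op": "servo_tool", "data": {
  "series": "1 0 0 0 0 0 2;1 0 0 0 0 0 4;1 0 0 0 0 0 6;1 0 0 0 0 0 8;1 0 0 0 0 0 10;1 0 0 0 0 0 12;1 0 0 0 0 0 14;1 0 0 0 0 0 16"
}}

```text
time_s: 23.05
eef_pos: [0.5693, -0.1446, 0.111]
eef_rot: [-0.0, 0.981, 0.193, 0.0]
wrist_force: [-2.3, 2.7, 5.1]
opening: 0.345
grasp_force: 58.9
```

```bash
python3 t.py
```

```text
t 23.05 pos [ 0.5693 -0.1446  0.111 ] open 0.345 F [-2.3  2.7  5.1] q [-0.45  0.38  1.68  0.    1.08  0.73]
shift [ 0.0003 -0.0002  0.001 ] turn [-1.0000e-02  3.0000e-02  1.7773e+02]
torque [0.374 0.33  0.102] grasp 58.9 q6 0.732 yaw -1.183
```

{"op": "servo_tool", "data": {
  "series": "1 0 0 0 0 0 2;1 0 0 0 0 0 4;1 0 0 0 0 0 6;1 0 0 0 0 0 8;1 0 0 0 0 0 10"
}}

```text
time_s: 23.47
eef_pos: [0.5693, -0.1446, 0.111]
eef_rot: [-0.0, 0.994, 0.107, -0.0]
wrist_force: [-2.3, 1.6, 6.1]
opening: 0.346
grasp_force: 58.9
```

```bash
python3 t.py|tail -1
```

```text
torque [0.362 0.393 0.19 ] grasp 58.9 q6 0.906 yaw -1.357
```

{"op": "servo_tool", "data": {
  "series": "1 0 0 0 0 0 2;1 0 0 0 0 0 4;1 0 0 0 0 0 6"
}}

```text
time_s: 23.72
eef_pos: [0.5693, -0.1446, 0.111]
eef_rot: [-0.0, 0.999, 0.054, -0.0]
wrist_force: [-2.6, 3.0, 4.7]
opening: 0.352
grasp_force: 58.9
```

```bash
python3 t.py|tail -1
```

```text
torque [0.316 0.354 0.09 ] grasp 58.9 q6 1.011 yaw -1.462
```

{"op": "servo_tool", "data": {
  "series": "1 0 0 0 0 0 2;1 0 0 0 0 0 4;1 0 0 0 0 0 6"
}}

```text
time_s: 23.97
eef_pos: [0.5693, -0.1446, 0.111]
eef_rot: [-0.0, 1.0, 0.002, -0.0]
wrist_force: [-2.0, 2.6, 5.6]
opening: 0.345
grasp_force: 58.9
```

```bash
python3 t.py|tail -1
```

```text
torque [0.328 0.376 0.157] grasp 58.9 q6 1.116 yaw -1.567
```

{"op": "servo_tool", "data": {
  "series": "1 0 0 0 0 0 2;1 0 0 0 0 0 4;1 0 0 0 0 0 6;1 0 0 0 0 0 8;1 0 0 0 0 0 10"
}}

```text
time_s: 24.38
eef_pos: [0.5693, -0.1446, 0.111]
eef_rot: [-0.0, 0.996, -0.085, -0.0]
wrist_force: [-2.0, 2.2, 6.5]
opening: 0.349
grasp_force: 58.9
```

```bash
python3 - <<'E'
from h import *
z=[]
for i in range(12): z.append(ctrl.get_obs()['torque'][2]); ctrl.camera('top')
print(np.round(z,3),np.mean(z))
E
```

```text
[ 0.147  0.013 -0.046 -0.052 -0.119 -0.079 -0.042 -0.106 -0.006 -0.05
 -0.082 -0.019] -0.036742063644856375
```

{"op": "servo_tool", "data": {
  "series": "1 0 0 0 0 0 1.5;1 0 0 0 0 0 3"
}}

```text
time_s: 25.15
eef_pos: [0.5693, -0.1446, 0.111]
eef_rot: [-0.0, 0.994, -0.111, -0.0]
wrist_force: [-2.5, 2.1, 5.0]
opening: 0.351
grasp_force: 58.9
```

```bash
python3 t.py|tail -1
```

```text
torque [0.377 0.412 0.14 ] grasp 58.9 q6 1.342 yaw -1.793
```

{"op": "servo_tool", "data": {
  "series": "1 0 0 0 0 0 1.5;1 0 0 0 0 0 3"
}}

```text
time_s: 25.32
eef_pos: [0.5692, -0.1446, 0.111]
eef_rot: [-0.0, 0.991, -0.137, -0.0]
wrist_force: [-2.4, 2.3, 5.8]
opening: 0.352
grasp_force: 58.9
```

```bash
python3 t.py|tail -1
```

```text
torque [0.328 0.384 0.118] grasp 58.9 q6 1.394 yaw -1.845
```

{"op": "servo_tool", "data": {
  "series": "1 0 0 0 0 0 1.5;1 0 0 0 0 0 3"
}}

```text
time_s: 25.48
eef_pos: [0.5692, -0.1446, 0.111]
eef_rot: [-0.0, 0.987, -0.163, -0.0]
wrist_force: [-2.3, 2.9, 6.2]
opening: 0.348
grasp_force: 58.9
```

```bash
python3 t.py|tail -1
```

```text
torque [0.318 0.437 0.135] grasp 58.9 q6 1.447 yaw -1.898
```

Now I release, rise and check by pointer angle whether the head slipped.

{"op": "servo_tool", "data": {
  "series": "0.2 0 0 0 0 0 0;0 0 0 0 0 0 0;-0.3 0 0 0 0 0 0;-0.4 0 0 0 0 0 0;-0.4 0 0 0 0 0 0;-0.4 0 0 -0.02 0 0 0;-0.4 0 0 -0.05 0 0 0;-0.4 0 0 -0.08 0 0 0;-0.4 0 0 -0.09 0 0 0;-0.4 0 0 -0.09 0 0 0;-0.4 0 0 -0.09 0 0 0"
}}

```text
time_s: 26.4
eef_pos: [0.5692, -0.145, 0.2001]
eef_rot: [0.0, 0.987, -0.162, 0.0]
wrist_force: [-1.2, 0.4, -0.3]
opening: 0.699
grasp_force: 0.0
```

```bash
python3 go.py .520 -.252 .19 -23.5
```

```text
t 26.4 pos [ 0.5692 -0.145   0.2001] open 0.699 F [-1.2  0.4 -0.3] q [-0.45  0.26  1.63 -0.    1.25  1.45]
shift [-0.0124  0.1171  0.0101] turn [ 3.000e-02 -3.000e-02 -8.519e+01]
```

{"op": "servo_tool", "data": {
  "series": "-0.4 -0.002 0.02 0 0 0 -7;-0.4 -0.004 0.04 0 0 0 -14;-0.4 -0.006 0.06 0 0 0 -21;-0.4 -0.009 0.083 0.01 0 0 -28;-0.4 -0.009 0.083 0.01 0 0 -35;-0.4 -0.009 0.083 0.01 0 0 -42;-0.4 -0.009 0.083 0.01 0 0 -49;-0.4 -0.009 0.083 0.01 0 0 -56;-0.4 -0.009 0.083 0.01 0 0 -63;-0.4 -0.009 0.083 0.01 0 0 -70;-0.4 -0.009 0.083 0.01 0 0 -77;-0.4 -0.009 0.083 0.01 0 0 -85"
}}

```text
time_s: 27.4
eef_pos: [0.5328, -0.2199, 0.1873]
eef_rot: [-0.002, 0.84, 0.543, -0.001]
wrist_force: [-0.1, 0.8, 0.1]
opening: 0.699
grasp_force: 0.0
```

{"op": "servo_tool", "data": {
  "series": "-0.4 0 0 0 0 0 -1;-0.4 0 0 0 0 0 -1;-0.4 0 0 0 0 0 -1"
}}

```text
time_s: 27.65
eef_pos: [0.5335, -0.2203, 0.1888]
eef_rot: [-0.001, 0.837, 0.547, -0.0]
wrist_force: [0.2, -0.1, -0.2]
opening: 0.704
grasp_force: 0.0
```

```bash
python3 - <<'E'
from m import *
from go import go
go(.535,-.222,.19,-23.5)
c=cam('wrist'); cv2.imwrite('pics/w7.png',cv2.resize(c['img'][0:220,150:370,::-1],None,fx=2.7,fy=2.7,interpolation=cv2.INTER_CUBIC))
E
```

```text
t 27.65 pos [ 0.5335 -0.2203  0.1888] open 0.704 F [ 0.2 -0.1 -0.2] q [-0.6   0.26  1.66 -0.    1.23 -0.18]
shift [-0.0009  0.0021 -0.0012] turn [-0.13 -0.02 -0.23]
```

View pics/w7.png

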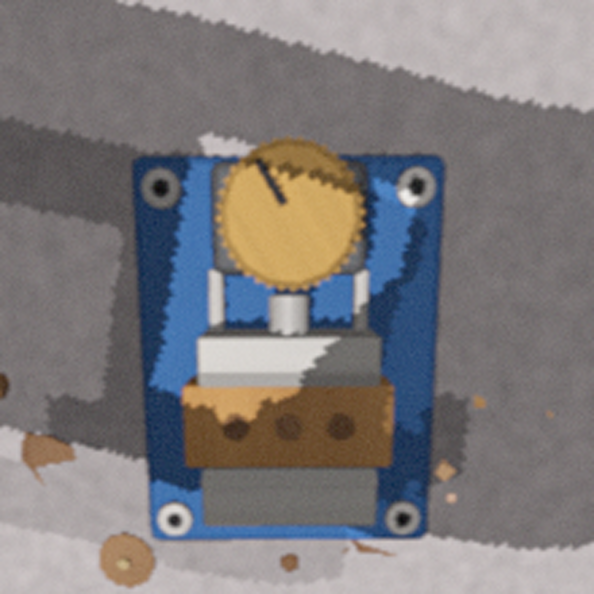

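The view shows the block flat between both jaws, at columns 185-393 against the jaws' 203-378. The pointer turned about 227°, which matches the 223° I commanded, so the head did not slip. The screw is therefore about 0.6 to 1.2 rad past contact, 24 to 48 N.

```bash
python3 -c "
from bench import ctrl
print(ctrl.hand_in())"
```

```text
the job is handed in; nothing more can be done
None
```

The block is clamped flat and centred in the blue jig at an estimated 24–48 N (worked out from the screw angle; the torque readings were too noisy to confirm it closely), and the job is handed in at about 28 s.

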